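# Hold the damp cupboard open

## Task

Open the white damp cupboard so that the pots can be looked over: first give its door a small tug by the upright pull, with the release slide still where it is, to learn whether the hidden catch has hold of it, and if it does, push the release knob on top all the way towards the hinge side. Then swing the door open by its pull to about 60 degrees and finish while still holding the pull there, since the sprung door shuts by itself. Leave the pots, jar, bottle and tools around it where they are.

Things in the scene. Friction and masses are not known exactly. Their poses are not given: they have to be found in the camera images.
- cupboard: white bench-top damp cupboard fixed to the table, 220 mm deep (x), 200 mm wide (y), 240 mm tall, its door at the front, towards the robot (-x of its frame); origin at the centre of its underside, z up, +y the hinge side
- catch_hood (a point): top centre of the fixed aluminium catch hood, 88 x 84 mm (cupboard's x, y), on the cupboard top at the front, away from the hinge; 264 mm above the table; it juts 21 mm out over the closed door's face. The catch inside cannot be seen and may or may not be hooked on the door
- door (a joint): angle of the cupboard's upright door, rad: 0 closed, growing as its free edge swings towards the robot, stop at 1.6. A light spring (about 1 N at the pull when closed, 2 N at 60 degrees) shuts it when let go. If the hidden catch is hooked, it gives about 0.05 rad (8 mm at the pull), then stops hard; if not, it swings on freely
- door_hinge (a point): on the door's upright hinge axis at its left (+y) edge, 232 mm above the table; axes turn with the door: z up, y along the door towards the hinge side, x into the cupboard when closed. Door 15 mm thick, 196 mm wide, top edge 236 mm above the table; it opens clockwise seen from above
- pull (a point): the door's pull: upright round steel bar, 12 mm diameter, 55 mm out from the door's face, held only by an arm at its foot, open at the top. Origin on its axis at grip height, 232 mm above the table; bar reaches 28 mm above, arm 57 mm below. From the hinge axis: 62.5 mm out (-x), 163 mm along the door (-y), in the door's axes. Axes as door_hinge
- release (a joint): travel of the catch's release slide, m, along the cupboard's +y, towards the hinge side: starts between 0 and 0.006, stop at 0.030. Beyond 0.021 a hooked door is free. About 1.5 N of friction; it stays where it is left. Where it stands at the start does not tell whether the door is caught
- release_knob (a point): centre of the release slide's upright round steel knob, 18 mm diameter, 30 mm tall, above the catch hood; it is 277 mm above the table, the knob's top 15 mm above it, its underside 2 mm above the hood. Moves with the slide
- cup_top: loose blue cup, 64 mm across, 50 mm tall, standing on the hinge-side half of the cupboard top; origin at the centre of its underside. To be left alone.
- bowl_a: loose terracotta bowl, 100 mm across, 50 mm tall, on the table to the right of the cupboard; origin at the centre of its underside. To be left alone.
- bowl_b: loose white bowl, 110 mm across, 55 mm tall, on the table to the left of the cupboard; origin at the centre of its underside. To be left alone.
- glaze_jar: loose white lidded jar, 70 mm across, 90 mm tall, on the table to the right of the cupboard; origin at the centre of its underside. To be left alone.
- water_bottle: loose clear bottle, 64 mm across, 190 mm tall, on the table to the left of the cupboard; origin at the centre of its underside. To be left alone.
- glaze_brush: loose brush lying on the table at the right; origin at its middle. To be left alone.
- wood_paddle: loose wooden paddle lying on the table at the left; origin at its middle. To be left alone.

How it is judged:
On the way:
1. the door is tugged (opened by more than about 1 degree) while the release slide is still forward (less than 12 mm) (value of joint door above 0.02 rad and value of joint release below 0.012 m), for 0.1 s.
At the end, for the whole second after the job is handed in: The door stands still at 45 to 75 degrees (0.785 to 1.31 rad), held there by the fingers on its pull (contact force above 0.5 N) (value of joint door between 0.785 and 1.31 rad and velocity of joint door between -0.1 and 0.1 rad/s and contact force between the fingers and door_c2 above 0.5 N); the arm keeps its last pose, push and grip.
It fails at once if a loose pot, jar, bottle or tool is shifted by more than 30 mm (distance of any of cup_top, bowl_a, bowl_b, glaze_jar, water_bottle, glaze_brush, wood_paddle from where it was at the start of the episode above 0.03 m).
It also fails if it takes over 58 s, if anything falls off the work surface, if the arm or the gripper's body presses on something with over 40 N, if the wrist force passes 120 N, or if a joint passes its speed limit or range.

## Robot

A 7-joint arm with a two-finger parallel gripper is mounted at the origin on the work surface. World frame = base frame: x ahead of the robot, y to its left, z up, the work surface at z = 0. Lengths are in m, angles in rad, forces in N, time in s.
With the tool pointing down it reaches from about 0.4 to 0.85 m from the base axis. Payload 4.5 kg.
Tool frame: the origin (TCP) lies on the centre line of the jaws, within the pads' length; the fingertips stand 8 mm ahead of it and the grasp point (between the pads) lies 11 mm behind it; z points along the fingers, x is the direction in which the jaws open and shut, and the axes are right-handed (so a half turn about z gives the same grasp; the last joint's range is limited). The gripper opens to 88 mm and grips with 3 to 60 N. Pads are 18 mm wide; open, the fingers measure 123 mm over their backs; the gripper's body (75 mm by 187 mm) begins 45 mm behind the grasp point.
Start: joints at [-1.239, 0.689, -0.195, 1.565, 0.157, 0.902, -0.215], TCP at [0.183, 0.598, 0.247] pointing down, gripper open.
Joint ranges: [-3.01, 3.01], [-0.46, 2.08], [-1.47, 1.51], [0.13, 2.56], [-1, 4.14], [0.04, 2.09], [-2.66, 2.66]. Speed limits (rad/s): [2.57, 2.57, 3.14, 3.14, 3.14, 3.14, 3.14].

## Interface

Orientations are given as a unit quaternion [x, y, z, w].
In Python, from plant import r gives the robot as it stands.
- The arm moves only by the shell command python3 -m pendant 'ROWS' [FORCE]. ROWS is JSON, a list of rows, each a list of 3 entries, a list of its own where there are three numbers: the turn, a rotation vector about the tool's x, y, z in rad, then the shift along the tool's x, y, z in m, then the opening, from 0 (shut) to 1 (fully open). In form: [[[wx, wy, wz], [tx, ty, tz], claw], ...]. A call has 1 to 10 rows; each row is the pose to reach, as a shift and turn from the pose commanded when the call began, along the tool's axes at that moment; what a row does not reach only later rows make up. A row lasts 1/10 s, in which the tool goes at most 50 mm and 8.59 degrees, less where a joint would pass 70% of its speed; a pose out of reach is approached as far as the arm can. A call with a gripper value outside its range is refused whole. The fingers move at their own pace and stop on an object; FORCE is the grip in N (left out, the last holds). Time passes only in rows, so rows that repeat a pose let the fingers close. It gives the time, the measured TCP pose, the force and the opening at its end, in the units of the state.
- r.get_state(): the state, without advancing time (a new reading comes with each control period).
- r.snapshot(name): name is "side" or "top" or "wrist"; returns a dict with "image" (400x640x3 uint8, red, green, blue), "mtx" (3x3 intrinsics, pixels), "R" (3x3) and "t" (3): a world point X has camera coordinates R X + t; the wrist camera has in their place "T_tool_cam" (4x4, takes a point from camera to tool coordinates, whose origin is the TCP and whose axes are the tool frame's). Camera axes: x right, y down, z forward; pixel columns grow to the right and rows downward; lengths in m; the calibration is good to about 2 mm. A picture is of the moment at which its call begins: read the wrist's pose just before it. There is no depth.
- r.finish_job(): hands the job in, once; it reports no verdict.
The state is a dict: "clock": time; "q": joint angles; "qd": joint speeds; "joint_torque": joint torques, N m; "tool_pos": TCP position; "eef_rot": TCP orientation; "contact_force": force on the tool from outside, world axes, zero at the start; "moment": the same for the moment, N m; "opening": opening from 0.0 (shut) to 1.0 (fully open).
Only numpy, scipy, OpenCV 4.12 (cv2) and the standard library are available. Lean on these libraries where they do the work, as an engineer would, in place of code of your own. Each camera call takes 0.05 s, during which the arm holds its last target. There are 200 camera calls.

## Working session

There is one attempt and no reset: what is moved stays moved. The work goes in short steps, Python scripts to look and compute and a shell command to move; the robot and the scene stay as the last step left them, time stands still between calls to the robot, and variables do not carry over. Pictures are saved under pics/ and viewed, about 8 in all and at most 12, crops included, and the job is handed in when it is done.

```bash
mkdir -p pics; ls; python3 - <<'E'
from plant import r
import cv2,numpy as np
s=r.get_state()
for k in("clock","tool_pos","eef_rot","opening","contact_force"):print(k,s[k])
for n in("side","top"):
    d=r.snapshot(n);cv2.imwrite(f"pics/{n}1.png",d["image"][:,:,::-1])
    np.savez(f"{n}1.npz",**{k:np.array(d[k]) for k in("mtx","R","t","image")})
    R=np.array(d["R"]);print(n,np.round(-R.T@np.array(d["t"]),3),np.round(R,2).tolist(),np.array(d["mtx"]).round(0).tolist())
E
```

```text
pics
clock 0.0
tool_pos [0.18326457 0.59688753 0.24591258]
eef_rot [ 8.04162401e-01  5.94408944e-01 -6.88103149e-04  6.06202164e-04]
opening 0.9998505447108713
contact_force [ 0.04157497  0.35780673 -0.42978876]
side [ 0.096 -0.882  0.866] [[0.9, -0.43, 0.01], [-0.23, -0.51, -0.83], [0.36, 0.75, -0.56]] [[415.0, 0.0, 323.0], [0.0, 415.0, 199.0], [0.0, 0.0, 1.0]]
top [0.34  0.02  1.305] [[0.06, -1.0, -0.0], [-0.98, -0.06, -0.2], [0.2, 0.01, -0.98]] [[417.0, 0.0, 316.0], [0.0, 417.0, 200.0], [0.0, 0.0, 1.0]]
```

View pics/side1.png

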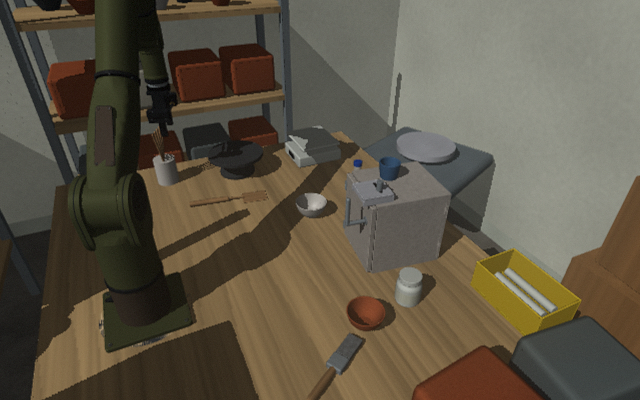

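View pics/top1.png

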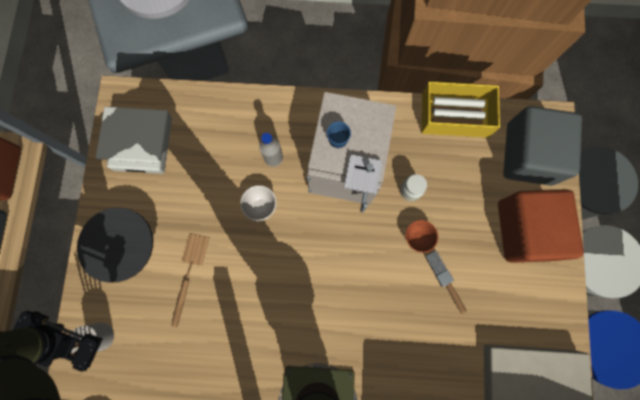

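The cupboard spans about (310–395, 95–200) in top and (345–450, 165–270) in side. In top, the hood is at (362,172), the pull at (365,203) and the cup at (338,134). Next I'll enlarge both.

```bash
python3 - <<'E'
import cv2,numpy as np
a=cv2.imread("pics/top1.png")[85:215,295:405];b=cv2.imread("pics/side1.png")[150:280,335:455]
f=lambda i,s:cv2.resize(i,None,fx=s,fy=s,interpolation=cv2.INTER_CUBIC)
a=f(a,4);b=f(b,4)[:,:]
h=min(len(a),len(b));o=np.hstack([a[:h,:],b[:h,:360]]);print(a.shape,o.shape);cv2.imwrite("pics/z1.png",o)
E
```

```text
(520, 440, 3) (520, 800, 3)
```

View pics/z1.png

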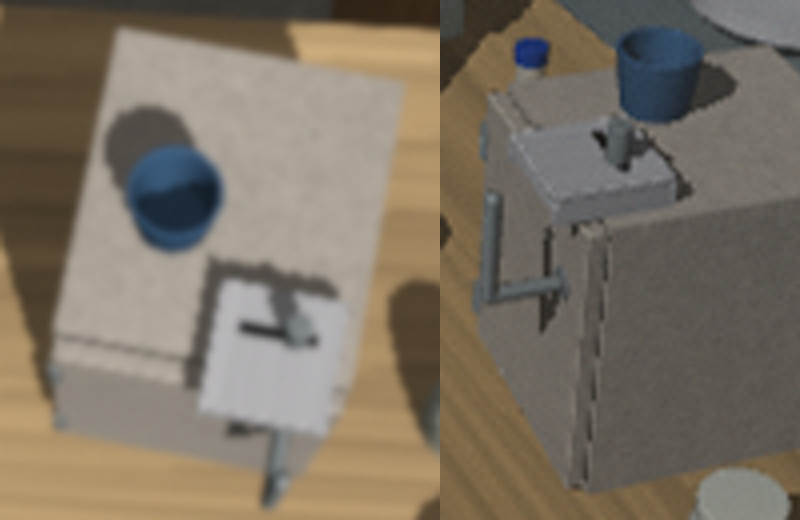

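```bash
cat > h.py <<'E'
import numpy as np
C={n:np.load(n+"1.npz") for n in("top","side")}
def ray(n,u,v):
    c=C[n];R=c["R"];d=R.T@np.linalg.inv(c["mtx"])@[u,v,1.];return -R.T@c["t"],d
def plane(n,u,v,z):
    o,d=ray(n,u,v);return o+d*(z-o[2])/d[2]
T=lambda a,b:(a/4+295-.375,b/4+85-.375)
S=lambda a,b:((a-440)/4+335-.375,b/4+150-.375)
E
python3 - <<'E'
from h import *
P=lambda l,p:print(l,p.round(4))
P("BL",plane("top",*T(117,28),.24));P("BR",plane("top",*T(405,82),.24))
P("FLdoor top",plane("top",*T(52,365),.236))
h=[plane("top",*T(*p),.264) for p in((225,278),(348,300),(328,433),(200,408))]
for p in h:P("hood",p)
P("hoodc",np.mean(h,0)); 
for a,b in((0,1),(1,2),(2,3),(3,0)):print(np.linalg.norm(h[a]-h[b]).round(4))
P("knob top T",plane("top",*T(300,322),.292));P("knob top S",plane("side",*S(622,124),.292))
P("pull top S",plane("side",*S(493,196),.26));P("pull foot S",plane("side",*S(490,298),.175))
P("pull top T",plane("top",*T(279,436),.26));P("pull foot T",plane("top",*T(271,500),.175))
P("hood S",np.mean([plane("side",*S(*p),.264) for p in((512,132),(605,118),(675,175),(556,201))],0))
hs=[plane("side",*S(*p),.264) for p in((512,132),(675,178),(556,201))]
for p in hs:P("hs",p)
P("cup",plane("top",*T(175,190),.29))
e=(h[0]-h[3]+h[1]-h[2]);print("yaw",np.degrees(np.arctan2(e[1],e[0])), np.degrees(np.arctan2(*(plane("top",*T(405,82),.24)-plane("top",*T(117,28),.24))[:2])))
E
```

```text
BL [0.8625 0.0339 0.24  ]
BR [ 0.835  -0.1648  0.24  ]
FLdoor top [0.6218 0.0626 0.236 ]
hood [ 0.6799 -0.047   0.264 ]
hood [ 0.6699 -0.1275  0.264 ]
hood [ 0.5807 -0.1175  0.264 ]
hood [ 0.5919 -0.0351  0.264 ]
hoodc [ 0.6306 -0.0818  0.264 ]
0.081
0.0898
0.0832
0.0887
knob top T [ 0.6447 -0.0938  0.292 ]
knob top S [ 0.6409 -0.0946  0.292 ]
pull top S [ 0.5459 -0.0932  0.26  ]
pull foot S [ 0.5477 -0.0926  0.175 ]
pull top T [ 0.5777 -0.0868  0.26  ]
pull foot T [ 0.5516 -0.0917  0.175 ]
hood S [ 0.6239 -0.0813  0.264 ]
hs [ 0.5924 -0.0336  0.264 ]
hs [ 0.6629 -0.1298  0.264 ]
hs [ 0.5774 -0.1206  0.264 ]
cup [ 0.7283 -0.0106  0.29  ]
yaw -7.047742438668006 -172.1203119589969
```

The two views agree. The pull is at about (0.546, −0.093), the knob at about (0.643, −0.094) and the yaw is about −7.4°. The hinge computed from the pull is (0.629, 0.061), which matches the door's top corner. I'll move above the pull, with the jaws opening along the door.

```bash
cat > go.py <<'E'
# prints turn and shift (tool axes) to reach a world pose: x y z yaw(deg of tool x axis)
import sys,numpy as np
from scipy.spatial.transform import Rotation as Ro
from plant import r
def rel(p,yaw,s=None):
    s=s or r.get_state();R0=Ro.from_quat(s["eef_rot"]);c,n=np.cos(np.radians(yaw)),np.sin(np.radians(yaw))
    Rt=Ro.from_matrix(np.array([[c,n,0],[n,-c,0],[0,0,-1]]))
    return (R0.inv()*Rt).as_rotvec().round(3).tolist(),R0.inv().apply(np.array(p)-s["tool_pos"]).round(4).tolist()
if __name__=="__main__":
    v=list(map(float,sys.argv[1:]));print(rel(v[:3],v[3]))
E
python3 go.py .546 -.093 .33 82.6
```

```text
([-0.0, 0.002, -0.169], [-0.5533, 0.5492, -0.083])
```

```bash
python3 -m pendant '[[[0,0,-0.05],[0,0,-0.05],1],[[0,0.002,-0.169],[-0.5533,0.5492,-0.083],1],[[0,0.002,-0.169],[-0.5533,0.5492,-0.083],1],[[0,0.002,-0.169],[-0.5533,0.5492,-0.083],1],[[0,0.002,-0.169],[-0.5533,0.5492,-0.083],1],[[0,0.002,-0.169],[-0.5533,0.5492,-0.083],1],[[0,0.002,-0.169],[-0.5533,0.5492,-0.083],1],[[0,0.002,-0.169],[-0.5533,0.5492,-0.083],1],[[0,0.002,-0.169],[-0.5533,0.5492,-0.083],1],[[0,0.002,-0.169],[-0.5533,0.5492,-0.083],1]]'; python3 go.py .546 -.093 .33 82.6
```

```text
clock: 1.1
tool_pos: [0.393, 0.1975, 0.3158]
eef_rot: [0.751, 0.66, 0.001, -0.001]
contact_force: [1.2, -0.0, 0.3]
opening: 0.997
([0.0, -0.002, 0.001], [-0.2684, 0.189, -0.0147])
```

```bash
python3 -m pendant '[[[0,0,0],[-0.245,0.172,-0.013],1],[[0,0,0],[-0.245,0.172,-0.013],1],[[0,0,0],[-0.245,0.172,-0.013],1],[[0,0,0],[-0.245,0.172,-0.013],1],[[0,0,0],[-0.245,0.172,-0.013],1],[[0,0,0],[-0.245,0.172,-0.013],1],[[0,0,0],[-0.245,0.172,-0.013],1],[[0,0,0],[-0.245,0.172,-0.013],1],[[0,0,0],[-0.245,0.172,-0.013],1]]'; python3 - <<'E'
from plant import r
import cv2,numpy as np
s=r.get_state();d=r.snapshot("wrist");cv2.imwrite("pics/w1.png",d["image"][:,:,::-1])
np.savez("w1.npz",mtx=d["mtx"],T=d["T_tool_cam"],p=s["tool_pos"],q=s["eef_rot"],image=d["image"]);print(np.round(d["T_tool_cam"],3),s["tool_pos"])
E
python3 go.py .546 -.093 .33 82.6
```

```text
clock: 2.0
tool_pos: [0.531, -0.0641, 0.3279]
eef_rot: [0.75, 0.661, 0.001, -0.001]
contact_force: [0.7, -0.0, -0.6]
opening: 0.998
[[ 1.     0.001  0.    -0.001]
 [-0.001  0.952  0.306 -0.079]
 [ 0.    -0.306  0.952 -0.138]
 [ 0.     0.     0.     1.   ]] [ 0.53097602 -0.06406685  0.32794821]
([-0.001, -0.003, 0.003], [-0.0272, 0.0185, -0.002])
```

View pics/w1.png

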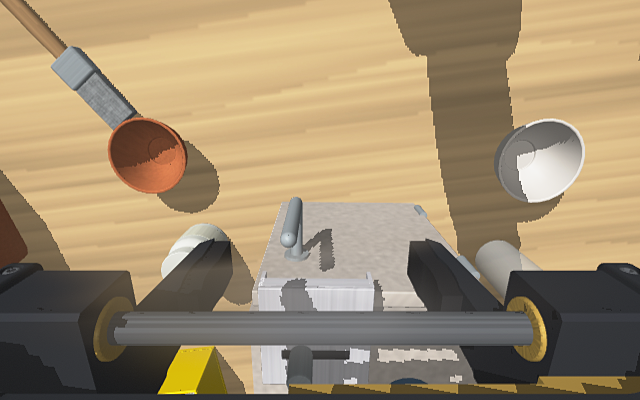

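The wrist view shows the pull's top at (289,240), the hood front at (257–370, 280) and the knob at about (300,355).

```bash
python3 - <<'E'
import numpy as np
from scipy.spatial.transform import Rotation as Ro
w=np.load("w1.npz");R=Ro.from_quat(w["q"]).as_matrix();T=w["T"]
o=R@T[:3,3]+w["p"]
for n,u,v,z in(("pulltop",288.5,239,.26),("pull foot",296,201,.18),("knobtop",299,353,.292),("hood FR",257,281,.264),("hood FL",370,280,.264),("door hingecorner",419,206,.236)):
    d=R@T[:3,:3]@np.linalg.inv(w["mtx"])@[u,v,1];print(n,(o+d*(z-o[2])/d[2]).round(4))
E
```

```text
pulltop [ 0.547  -0.0886  0.26  ]
pull foot [ 0.5465 -0.0887  0.18  ]
knobtop [ 0.6147 -0.0894  0.292 ]
hood FR [ 0.5745 -0.1151  0.264 ]
hood FL [ 0.5838 -0.0358  0.264 ]
door hingecorner [0.5436 0.0082 0.236 ]
```

```bash
python3 -m pendant '[[[0,0,0],[-0.013,0.009,0],1],[[0,0,0],[-0.025,0.018,0],1],[[0,0,0],[-0.025,0.018,0],1],[[0,0,0],[-0.025,0.018,0],1],[[0,0,0],[-0.025,0.018,0],1]]'; python3 go.py .5465 -.0905 .232 82.6
```

```text
clock: 2.55
tool_pos: [0.5461, -0.0922, 0.3281]
eef_rot: [0.751, 0.66, 0.001, -0.001]
contact_force: [-0.2, 0.2, 1.2]
opening: 0.996
([-0.0, -0.002, 0.001], [0.0015, 0.0002, 0.0961])
```

```bash
python3 -m pendant '[[[0,0,0],[0.0015,0,0.02],1],[[0,0,0],[0.0015,0,0.045],1],[[0,0,0],[0.0015,0,0.07],1],[[0,0,0],[0.0015,0,0.09],1],[[0,0,0],[0.0015,0,0.096],1],[[0,0,0],[0.0015,0,0.096],1],[[0,0,0],[0.0015,0,0.096],1]]' && python3 -m pendant '[[[0,0,0],[0,0,0],0.5],[[0,0,0],[0,0,0],0],[[0,0,0],[0,0,0],0],[[0,0,0],[0,0,0],0],[[0,0,0],[0,0,0],0],[[0,0,0],[0,0,0],0],[[0,0,0],[0,0,0],0]]' 15
```

```text
clock: 3.25
tool_pos: [0.5472, -0.0908, 0.2331]
eef_rot: [0.751, 0.66, 0.001, -0.0]
contact_force: [0.4, -0.1, -0.1]
opening: 1.0
clock: 3.95
tool_pos: [0.5465, -0.091, 0.2322]
eef_rot: [0.751, 0.66, 0.001, -0.001]
contact_force: [0.4, 0.4, -0.5]
opening: 0.391
```

```bash
python3 -m pendant '[[[0,0,0],[0,0,0],0],[[0,0,0],[0,0,0],0],[[0,0,0],[0,0,0],0],[[0,0,0],[0,0,0],0],[[0,0,0],[0,0,0],0],[[0,0,0],[0,0,0],0]]' 15 && python3 -m pendant '[[[0,0,0],[0.001,-0.002,0],0],[[0,0,0],[0.002,-0.004,0],0],[[0,0,0],[0.002,-0.0055,0],0],[[0,0,0],[0.003,-0.007,0],0],[[0,0,0],[0.003,-0.007,0],0],[[0,0,0],[0.003,-0.007,0],0],[[0,0,0],[0.003,-0.007,0],0]]'
```

```text
clock: 4.55
tool_pos: [0.5471, -0.0885, 0.2322]
eef_rot: [0.75, 0.661, 0.002, -0.001]
contact_force: [0.8, 5.1, -0.5]
opening: 0.127
clock: 5.25
tool_pos: [0.5416, -0.0854, 0.2322]
eef_rot: [0.751, 0.661, 0.003, -0.0]
contact_force: [4.8, 4.7, -3.8]
opening: 0.131
```

The bar is gripped and the door has given about 6 mm. I'll pull a little further to find out about the catch.

```bash
python3 -m pendant '[[[0,0,0],[0.001,-0.002,0],0],[[0,0,0],[0.0015,-0.004,0],0],[[0,0,0],[0.0015,-0.004,0],0],[[0,0,0],[0.0015,-0.004,0],0]]'; python3 -m pendant '[[[0,0,0],[0.001,-0.002,0],0],[[0,0,0],[0.0015,-0.004,0],0],[[0,0,0],[0.0015,-0.004,0],0],[[0,0,0],[0.0015,-0.004,0],0]]'
```

```text
clock: 5.65
tool_pos: [0.5379, -0.0832, 0.2322]
eef_rot: [0.751, 0.661, 0.003, -0.0]
contact_force: [3.9, 4.6, -4.5]
opening: 0.131
clock: 6.05
tool_pos: [0.5357, -0.0819, 0.2323]
eef_rot: [0.751, 0.661, 0.004, 0.001]
contact_force: [8.3, 2.8, -8.3]
opening: 0.131
```

```bash
python3 -m pendant '[[[0,0,0],[0.001,-0.002,0],0],[[0,0,0],[0.0015,-0.004,0],0],[[0,0,0],[0.0015,-0.004,0],0],[[0,0,0],[0.0015,-0.004,0],0]]'; python3 - <<'E'
from plant import r
import cv2,numpy as np
d=r.snapshot("top");cv2.imwrite("pics/t2.png",cv2.resize(d["image"][100:220,290:410,::-1],None,fx=4,fy=4))
E
```

```text
clock: 6.45
tool_pos: [0.5328, -0.08, 0.2323]
eef_rot: [0.751, 0.661, 0.005, 0.002]
contact_force: [9.5, 2.8, -10.7]
opening: 0.127
```

View pics/t2.png

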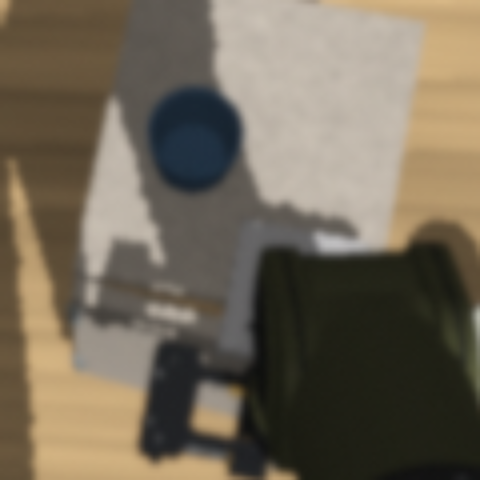

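The force climbed to about 10 N, against a 1 N spring, while the pads slid on the bar. The door shows only a slim gap, so the catch is hooked. I'll ease back, let go and rise.

```bash
python3 -m pendant '[[[0,0,0],[-0.002,0.005,0],0],[[0,0,0],[-0.004,0.01,0],0],[[0,0,0],[-0.004,0.01,0],0.5],[[0,0,0],[-0.004,0.01,0],1],[[0,0,0],[-0.004,0.01,0],1],[[0,0,0],[-0.004,0.01,0],1],[[0,0,0],[-0.004,0.01,0],1],[[0,0,0],[-0.004,0.01,0],1],[[0,0,0],[-0.004,0.01,0],1],[[0,0,0],[-0.004,0.01,0],1]]' && python3 -m pendant '[[[0,0,0],[0,0,-0.02],1],[[0,0,0],[0,0,-0.05],1],[[0,0,0],[0,0,-0.09],1],[[0,0,0],[0,0,-0.115],1],[[0,0,0],[0,0,-0.115],1]]'; python3 go.py .643 -.091 .345 82.6
```

```text
clock: 7.5
tool_pos: [0.538, -0.0864, 0.2322]
eef_rot: [0.751, 0.66, 0.001, -0.001]
contact_force: [-0.7, -0.6, 0.1]
opening: 0.828
clock: 8.0
tool_pos: [0.5401, -0.0866, 0.3509]
eef_rot: [0.751, 0.66, 0.004, 0.002]
contact_force: [0.6, 0.3, 0.1]
opening: 1.002
([0.008, -0.002, 0.0], [0.0089, 0.1026, 0.0067])
```

```bash
python3 -m pendant '[[[0.004,0,0],[0.003,0.035,0],1],[[0.004,0,0],[0.006,0.07,0.003],1],[[0.006,-0.002,0],[0.009,0.1026,0.006],1],[[0.006,-0.002,0],[0.009,0.1026,0.006],1],[[0.006,-0.002,0],[0.009,0.1026,0.006],1],[[0.006,-0.002,0],[0.009,0.1026,0.006],1]]'; python3 go.py .643 -.091 .278 82.6;  python3 - <<'E'
from plant import r
import cv2
cv2.imwrite("pics/w2.png",r.snapshot("wrist")["image"][:,:,::-1])
E
```

```text
clock: 8.6
tool_pos: [0.6396, -0.0909, 0.3407]
eef_rot: [0.751, 0.66, -0.003, -0.003]
contact_force: [-0.1, -0.1, -0.2]
opening: 1.0
([-0.008, 0.0, 0.0], [0.0003, 0.0038, 0.0627])
```

View pics/w2.png

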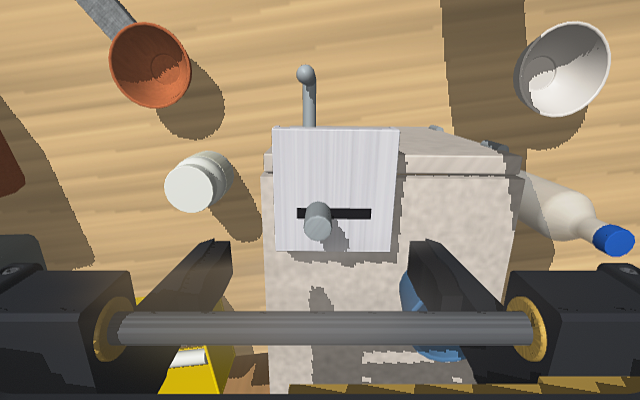

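The door is shut again, the knob's top is at (317,230) and its foot is in the slot at (316,210).

```bash
python3 - <<'E'
import numpy as np
from plant import r
from scipy.spatial.transform import Rotation as Ro
s=r.get_state();w=np.load("w1.npz");R=Ro.from_quat(s["eef_rot"]).as_matrix();T=w["T"]
o=R@T[:3,3]+s["tool_pos"]
for n,u,v,z in(("knobtop",317,230,.292),("knob base",316,210,.266),("pulltop",305,72,.26),("hoodFL",398,129,.264),("hoodBR",275,250,.264)):
    d=R@T[:3,:3]@np.linalg.inv(w["mtx"])@[u,v,1];print(n,(o+d*(z-o[2])/d[2]).round(4))
E
python3 go.py .643 -.091 .278 82.6
```

```text
knobtop [ 0.643  -0.0942  0.292 ]
knob base [ 0.6392 -0.0946  0.266 ]
pulltop [ 0.549  -0.0897  0.26  ]
hoodFL [ 0.5913 -0.0346  0.264 ]
hoodBR [ 0.6668 -0.1284  0.264 ]
([-0.007, 0.0, 0.0], [0.0004, 0.0037, 0.0632])
```

```bash
python3 -m pendant '[[[-0.007,0,0],[-0.003,0.002,0.02],1],[[-0.007,0,0],[-0.003,0.002,0.045],1],[[-0.007,0,0],[-0.003,0.002,0.06],1],[[-0.007,0,0],[-0.003,0.002,0.0625],1],[[-0.007,0,0],[-0.003,0.002,0.0625],0.5],[[-0.007,0,0],[-0.003,0.002,0.0625],0]]' 15 && python3 -m pendant '[[[0,0,0],[0,0,0],0],[[0,0,0],[0,0,0],0],[[0,0,0],[0,0,0],0],[[0,0,0],[0,0,0],0],[[0,0,0],[0,0,0],0],[[0,0,0],[0,0,0],0],[[0,0,0],[0,0,0],0],[[0,0,0],[0,0,0],0],[[0,0,0],[0,0,0],0]]'
```

```text
clock: 9.25
tool_pos: [0.6426, -0.094, 0.2801]
eef_rot: [0.751, 0.66, 0.001, 0.001]
contact_force: [-0.5, 0.4, 0.0]
opening: 0.842
clock: 10.15
tool_pos: [0.6422, -0.0937, 0.2787]
eef_rot: [0.751, 0.66, 0.001, 0.0]
contact_force: [0.2, 1.1, 0.2]
opening: 0.196
```

```bash
python3 -m pendant '[[[0,0,0],[0.004,0,0],0],[[0,0,0],[0.009,0,0],0],[[0,0,0],[0.014,0,0],0],[[0,0,0],[0.019,0,0],0],[[0,0,0],[0.023,0,0],0],[[0,0,0],[0.025,0,0],0],[[0,0,0],[0.025,0,0],0]]' 25; python3 -m pendant '[[[0,0,0],[0.002,0,0],0],[[0,0,0],[0.004,0,0],0],[[0,0,0],[0.005,0,0],0],[[0,0,0],[0.005,0,0],0]]'
```

```text
clock: 10.85
tool_pos: [0.6457, -0.0682, 0.2788]
eef_rot: [0.751, 0.66, 0.001, 0.0]
contact_force: [2.3, -0.2, -1.5]
opening: 0.19
clock: 11.25
tool_pos: [0.6459, -0.0666, 0.2788]
eef_rot: [0.752, 0.659, -0.001, 0.002]
contact_force: [1.9, -5.3, -0.0]
opening: 0.195
```

The slide has travelled about 27 mm and met its stop (−5 N, with commanded motion exceeding actual). I'll let go and return to the pull.

```bash
python3 -m pendant '[[[0,0,0],[-0.002,0,0],0.3],[[0,0,0],[-0.002,0,0],0.6],[[0,0,0],[-0.002,0,0],0.6],[[0,0,0],[-0.002,0,0],0.6],[[0,0,0],[-0.002,0,0],0.6],[[0,0,0],[-0.002,0,-0.03],1],[[0,0,0],[-0.002,0,-0.065],1],[[0,0,0],[-0.002,0,-0.065],1]]'; python3 go.py .548 -.0885 .34 82.6
```

```text
clock: 12.05
tool_pos: [0.6483, -0.0659, 0.349]
eef_rot: [0.751, 0.66, 0.004, 0.004]
contact_force: [-0.3, 0.3, -0.2]
opening: 0.847
([0.011, -0.002, 0.0], [-0.0353, -0.0967, 0.0078])
```

```bash
python3 -m pendant '[[[0.005,0,0],[-0.012,-0.035,0],1],[[0.008,0,0],[-0.024,-0.07,0],1],[[0.009,0,0],[-0.0353,-0.0967,0.005],1],[[0.009,0,0],[-0.0353,-0.0967,0.005],1],[[0.009,0,0],[-0.0353,-0.0967,0.005],1],[[0.009,0,0],[-0.0353,-0.0967,0.005],1]]'; python3 go.py .548 -.0885 .232 82.6; python3 - <<'E'
from plant import r
import cv2
cv2.imwrite("pics/w3.png",r.snapshot("wrist")["image"][:,:,::-1])
E
```

```text
clock: 12.65
tool_pos: [0.5463, -0.0882, 0.3387]
eef_rot: [0.751, 0.66, -0.002, -0.003]
contact_force: [0.0, -1.1, 0.5]
opening: 1.002
([-0.007, -0.001, 0.001], [-0.0002, 0.0024, 0.1066])
```

View pics/w3.png

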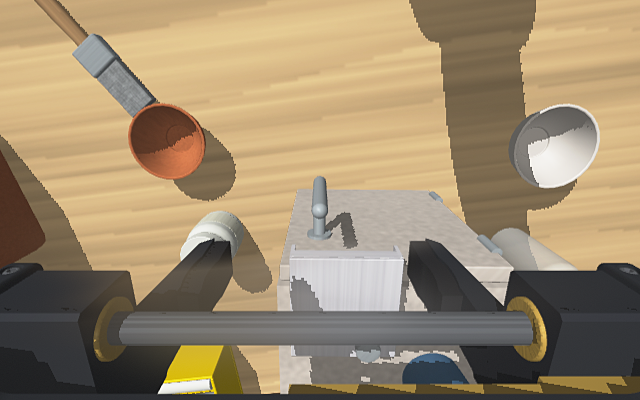

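The pull's top is at (320,210), on the jaws' centreline, and the knob now stands further towards the hinge side at about (370,350). I'll go down and grip.

```bash
python3 -m pendant '[[[-0.007,0,0],[0,0.001,0.03],1],[[-0.007,0,0],[0,0.002,0.06],1],[[-0.007,0,0],[0,0.002,0.09],1],[[-0.007,0,0],[0,0.002,0.105],0.6],[[-0.007,0,0],[0,0.002,0.1065],0.4],[[-0.007,0,0],[0,0.002,0.1065],0],[[-0.007,0,0],[0,0.002,0.1065],0]]' 30 && python3 -m pendant '[[[0,0,0],[0,0,0],0],[[0,0,0],[0,0,0],0],[[0,0,0],[0,0,0],0],[[0,0,0],[0,0,0],0],[[0,0,0],[0,0,0],0],[[0,0,0],[0,0,0],0],[[0,0,0],[0,0,0],0],[[0,0,0],[0,0,0],0]]'; python3 - <<'E'
import numpy as np
from plant import r
s=r.get_state();print(np.round(s["q"],3))
v=np.array([-.0625,-.163])
for a in range(6,64,6):
    t=np.radians(a);c,n=np.cos(t),np.sin(t);d=np.array([c*v[0]+n*v[1],-n*v[0]+c*v[1]])-v
    print(a,"turn z",round(t,3),"shift x(tool)=",d[1].round(4),"y=",d[0].round(4))
E
```

```text
clock: 13.4
tool_pos: [0.5476, -0.0888, 0.2331]
eef_rot: [0.751, 0.66, 0.001, 0.0]
contact_force: [-0.3, 0.1, -0.5]
opening: 0.662
clock: 14.2
tool_pos: [0.5465, -0.0884, 0.2322]
eef_rot: [0.751, 0.66, 0.0, -0.0]
contact_force: [-0.3, 2.2, 0.6]
opening: 0.125
[ 0.194  0.615 -0.191  1.799  0.162  0.743  1.36 ]
6 turn z 0.105 shift x(tool)= 0.0074 y= -0.0167
12 turn z 0.209 shift x(tool)= 0.0166 y= -0.0325
18 turn z 0.314 shift x(tool)= 0.0273 y= -0.0473
24 turn z 0.419 shift x(tool)= 0.0395 y= -0.0609
30 turn z 0.524 shift x(tool)= 0.0531 y= -0.0731
36 turn z 0.628 shift x(tool)= 0.0679 y= -0.0839
42 turn z 0.733 shift x(tool)= 0.0837 y= -0.093
48 turn z 0.838 shift x(tool)= 0.1004 y= -0.1005
54 turn z 0.942 shift x(tool)= 0.1178 y= -0.1061
60 turn z 1.047 shift x(tool)= 0.1356 y= -0.1099
```

Following the door's full turn would push joint 7 close to its range, so the tool will turn by half the door angle. First to 12° as a check.

```bash
python3 -m pendant '[[[0,0,0.015],[0.0015,-0.004,0],0],[[0,0,0.03],[0.0035,-0.0085,0],0],[[0,0,0.05],[0.0074,-0.0167,0],0],[[0,0,0.08],[0.012,-0.025,0],0],[[0,0,0.105],[0.0166,-0.0325,0],0],[[0,0,0.105],[0.0166,-0.0325,0],0],[[0,0,0.105],[0.0166,-0.0325,0],0]]'
```

```text
clock: 14.9
tool_pos: [0.5167, -0.0675, 0.2322]
eef_rot: [0.785, 0.62, 0.0, -0.0]
contact_force: [5.5, 4.1, -4.9]
opening: 0.126
```

```bash
python3 - <<'E'
import numpy as np
from go import rel
v=np.array([-.0625,-.163])*.992;b=np.radians(-7.4);B=np.array([[np.cos(b),-np.sin(b)],[np.sin(b),np.cos(b)]])
h=np.array([.6295,.0652])
for a in range(16,61,4):
    t=np.radians(a);c,n=np.cos(t),np.sin(t);d=h+B@np.array([c*v[0]+n*v[1],-n*v[0]+c*v[1]])
    print(a,d.round(4),rel([*d,.2322],82.6-a/2))
E
```

```text
16 [ 0.5084 -0.0586] ([0.0, -0.001, 0.036], [0.0068, -0.0102, -0.0])
20 [ 0.5    -0.0498] ([0.0, -0.001, 0.071], [0.0134, -0.0203, -0.0])
24 [ 0.4923 -0.0405] ([0.0, -0.001, 0.106], [0.0206, -0.0299, -0.0])
28 [ 0.4853 -0.0307] ([0.0, -0.001, 0.14], [0.0286, -0.0391, 0.0])
32 [ 0.479  -0.0204] ([0.0, -0.001, 0.175], [0.0371, -0.0476, 0.0])
36 [ 0.4734 -0.0097] ([0.0, -0.001, 0.21], [0.0463, -0.0555, 0.0])
40 [0.4685 0.0014] ([0.0, -0.001, 0.245], [0.0559, -0.0628, 0.0])
44 [0.4645 0.0128] ([0.0, -0.001, 0.28], [0.0661, -0.0694, 0.0])
48 [0.4612 0.0244] ([0.0, -0.001, 0.315], [0.0766, -0.0752, 0.0])
52 [0.4588 0.0363] ([0.0, -0.001, 0.35], [0.0876, -0.0803, 0.0])
56 [0.4572 0.0482] ([0.0, -0.001, 0.385], [0.0989, -0.0847, 0.0])
60 [0.4564 0.0603] ([0.0, -0.001, 0.42], [0.1104, -0.0882, 0.0])
```

```bash
python3 -m pendant '[[[0,0,0.036],[0.0068,-0.0102,0],0],[[0,0,0.071],[0.0134,-0.0203,0],0],[[0,0,0.106],[0.0206,-0.0299,0],0],[[0,0,0.14],[0.0286,-0.039,0],0],[[0,0,0.175],[0.037,-0.0476,0],0],[[0,0,0.21],[0.0463,-0.0555,0],0],[[0,0,0.21],[0.0463,-0.0555,0],0],[[0,0,0.21],[0.0463,-0.0555,0],0]]'; python3 - <<'E'
import numpy as np
from plant import r
from go import rel
print(np.round(r.get_state()["q"],2))
for a,x,y in((40,.4685,.0014),(44,.4645,.0128),(48,.4612,.0244),(52,.4588,.0363),(56,.4572,.0482),(60,.4564,.0603)):print(a,rel([x,y,.2322],82.6-a/2))
E
```

```text
clock: 15.7
tool_pos: [0.4732, -0.0113, 0.2322]
eef_rot: [0.845, 0.534, -0.0, 0.0]
contact_force: [4.5, -0.7, -6.0]
opening: 0.125
[-0.02  0.52 -0.09  2.03  0.08  0.6   0.97]
40 ([-0.0, 0.001, 0.035], [0.0094, -0.0097, -0.0001])
44 ([-0.0, 0.001, 0.07], [0.018, -0.0182, -0.0001])
48 ([-0.0, 0.001, 0.105], [0.0271, -0.0262, -0.0001])
52 ([0.0, 0.001, 0.14], [0.0368, -0.0335, -0.0001])
56 ([0.0, 0.001, 0.174], [0.0469, -0.04, -0.0001])
60 ([0.0, 0.001, 0.209], [0.0574, -0.0459, -0.0001])
```

```bash
python3 -m pendant '[[[0,0,0.035],[0.009,-0.0097,0],0],[[0,0,0.07],[0.018,-0.018,0],0],[[0,0,0.105],[0.027,-0.026,0],0],[[0,0,0.14],[0.0368,-0.0335,0],0],[[0,0,0.174],[0.047,-0.04,0],0],[[0,0,0.209],[0.0574,-0.046,0],0],[[0,0,0.209],[0.0574,-0.046,0],0],[[0,0,0.209],[0.0574,-0.046,0],0],[[0,0,0.209],[0.0574,-0.046,0],0],[[0,0,0.209],[0.0574,-0.046,0],0]]'; python3 - <<'E'
from plant import r
import cv2,numpy as np
a=r.snapshot("side")["image"][120:320,240:480,::-1];b=r.snapshot("top")["image"][80:280,230:470,::-1]
cv2.imwrite("pics/end.png",cv2.resize(np.hstack([a,b]),None,fx=1.66,fy=1.66,interpolation=cv2.INTER_CUBIC));print(r.get_state()["contact_force"],r.get_state()["tool_pos"])
E
```

```text
clock: 16.7
tool_pos: [0.455, 0.0597, 0.2321]
eef_rot: [0.897, 0.442, -0.002, -0.0]
contact_force: [-2.8, -3.2, 0.0]
opening: 0.12
[-3.95021159 -3.51314283  1.21505673] [0.45499491 0.06015012 0.23206405]
```

View pics/end.png

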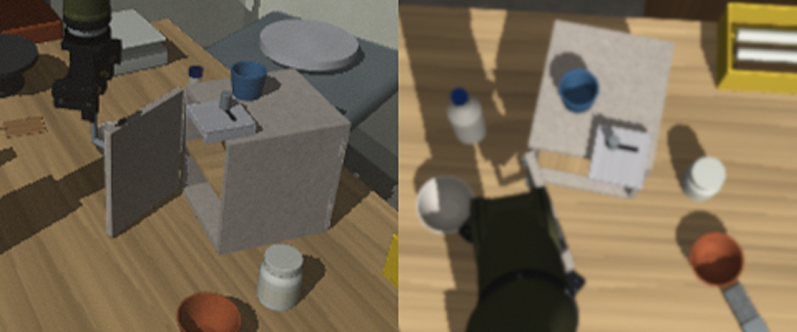

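The door stands at about 60° with the pull between the fingers, and the pots around it have not moved. I'll let it settle briefly, then hand in.

```bash
python3 -m pendant '[[[0,0,0],[0,0,0],0],[[0,0,0],[0,0,0],0],[[0,0,0],[0,0,0],0],[[0,0,0],[0,0,0],0],[[0,0,0],[0,0,0],0]]' 30 && python3 -c "
from plant import r
print(r.finish_job())"
```

```text
clock: 17.3
tool_pos: [0.455, 0.0608, 0.2321]
eef_rot: [0.897, 0.443, -0.002, -0.001]
contact_force: [-4.0, -2.2, 0.8]
opening: 0.122
the job is handed in; nothing more can be done
None
```

The cupboard door stands open at about 60°, and I handed in at 17.3 s with the gripper still holding the pull. No verdict is reported back.

- **Tug:** I tugged the pull with the release slide untouched. The tug force rose to about 10 N against a 1 N spring, and the fingers started to slide on the bar, so I took the catch to be hooked. The tool moved about 17 mm, which includes that sliding. I put the door's own give at about 0.05 rad from the task's figure and did not measure it.
- **Release:** I let the door shut, then gripped the knob and pushed it about 27 mm towards the hinge until the force showed its stop.
- **Opening:** I gripped the pull again at 30 N and swung the door open. It moved freely, so the catch had let go.

**Last checks:**
- The tool was steady at (0.455, 0.061) m, within 2 mm of the point I had computed for 60°.
- The jaw opening was 0.12 on the bar, with a few newtons on the wrist.
- The final side and top pictures show the door open. By eye, the cup, bowls, jar and bottle stand where they were. The brush and paddle are only partly in those crops, and the arm never went near them.

The sideways forces during the swing reached about 7 N, more than the spring alone would give. That means my estimated arc was a few millimetres off, and the grip absorbed it.

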